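# Put away the stacked turning blanks

### The job

The wooden pieces left in two stacks on the lathe bench must go back into their fitted trays: take the stacks apart and set each of the five pieces in the tray of its own shape and size. Each must lie flat on the tray's floor inside the rim, the knob standing upright on its foot, with nothing left on top of another piece.

Things in the scene. Friction and masses are not known exactly. Their poses are not given: they have to be found in the camera images.
- long_blank: Long rectangular blank 120 x 58 x 30 mm high, the largest piece; bottom of one of the two stacks. Raw pale timber, loose. Origin: centre of its underside; z up its height. x along the 120 mm, y along the 58 mm. About 0.14 kg.
- disc_blank: Plain round disc, diameter 64 mm, 30 mm high; bottom of the other stack. Raw pale timber, loose. Origin: centre of its underside; z up its height. About 0.07 kg.
- square_block: Square block 48 x 48 x 28 mm high, lying on either the long blank or the disc. Raw pale timber, loose. Origin: centre of its underside; z up its height. x and y square to its sides. About 0.05 kg.
- oblong_block: Small oblong block 76 x 32 x 28 mm high, lying on whichever of the long blank and the disc does not carry the square block. Raw pale timber, loose. Origin: centre of its underside; z up its height. x along the 76 mm, y along the 32 mm; it may overhang what it lies on by some mm. About 0.05 kg.
- knob: Turned mushroom-shaped drawer knob, 40 mm high, standing upright on the square or the oblong block: foot diameter 27 mm, waist diameter 20 mm (10 to 14 mm up), head diameter 32 mm (from 20 to 34 mm up), narrowing to 24 mm at the top. Raw pale timber, loose. Origin: centre of its underside; z up its height. About 0.03 kg.
- long_tray: Shallow grey plastic tray, fixed to the bench, floor 4 mm thick, walls 5 mm thick, rim 9 mm above the bench. Origin: centre of its underside, on the bench; z up. Rectangular, 142 x 80 mm outside, recess 132 x 70 mm: for the long blank. x along the 142 mm.
- disc_tray: Shallow grey plastic tray, fixed to the bench, floor 4 mm thick, walls 5 mm thick, rim 9 mm above the bench. Origin: centre of its underside, on the bench; z up. Round, 86 mm outside, recess diameter 76 mm: for the disc.
- square_tray: Shallow grey plastic tray, fixed to the bench, floor 4 mm thick, walls 5 mm thick, rim 9 mm above the bench. Origin: centre of its underside, on the bench; z up. Square, 70 x 70 mm outside, recess 60 x 60 mm: for the square block. x and y square to its sides.
- oblong_tray: Shallow grey plastic tray, fixed to the bench, floor 4 mm thick, walls 5 mm thick, rim 9 mm above the bench. Origin: centre of its underside, on the bench; z up. Rectangular, 98 x 54 mm outside, recess 88 x 44 mm: for the oblong block. x along the 98 mm.
- knob_tray: Shallow grey plastic tray, fixed to the bench, floor 4 mm thick, walls 5 mm thick, rim 9 mm above the bench. Origin: centre of its underside, on the bench; z up. Round, the smallest, 54 mm outside, recess diameter 44 mm: for the knob.
There are look-alikes about, which are no part of the job. What is shaped like the disc_blank but blue or pink is not meant. Leave any green look-alike of the knob alone.

How it is judged:
At the end, for the whole second after the job is handed in: Each of the five pieces rests in its own tray: underside on the tray's floor (origin 1.5 to 6.5 mm above the tray's origin), its centre within 12 mm of the tray's centre, upright within 0.08 rad, at rest (horizontal distance between long_blank and long_tray below 0.012 m and z of long_blank in the frame of long_tray between 0.0015 and 0.0065 m and angle between each of long_blank, disc_blank, square_block, oblong_block, knob's own z axis and vertical below 0.08 rad and linear speed of each of long_blank, disc_blank, square_block, oblong_block, knob below 0.02 m/s and angular speed of each of long_blank, disc_blank, square_block, oblong_block, knob below 0.2 rad/s and horizontal distance between disc_blank and disc_tray below 0.012 m and z of disc_blank in the frame of disc_tray between 0.0015 and 0.0065 m and horizontal distance between square_block and square_tray below 0.012 m and z of square_block in the frame of square_tray between 0.0015 and 0.0065 m and horizontal distance between oblong_block and oblong_tray below 0.012 m and z of oblong_block in the frame of oblong_tray between 0.0015 and 0.0065 m and horizontal distance between knob and knob_tray below 0.012 m and z of knob in the frame of knob_tray between 0.0015 and 0.0065 m); the robot touches nothing.
It also fails if it takes over 120 s, if anything falls off the work surface, if the arm or the gripper's body presses on something with over 40 N, if the wrist force passes 120 N, or if a joint passes its speed limit or range.

### The arm

A 6-joint arm with a two-finger parallel gripper is mounted at the origin on the work surface. World frame = base frame: x ahead of the robot, y to its left, z up, the work surface at z = 0. Lengths are in m, angles in rad, forces in N, time in s.
With the tool pointing down it reaches from about 0.25 to 0.725 m from the base axis. Payload 4 kg.
Tool frame: the origin (TCP) lies midway between the tips of the shut fingers; the grasp point (between the pads) lies grip_point_offset behind it (grip_point_offset is the distance from the TCP to the grasp point, in m); z points along the fingers, y is the line along which they close (so a half turn about z gives the same grasp; the last joint's range is limited). The gripper opens to 85 mm and grips with 20 to 120 N. Pads are 22 mm wide; open, the fingers measure 114 mm over their backs; the gripper's body (76 mm by 85 mm) begins 54 mm behind the grasp point. The pads swing forward as they close: fully open they stand 13 mm farther back than shut.
Start: joints at [1.288, 0.241, 0.005, 1.335, 0, 1.571], TCP at [0.14, 0.48, 0.193] pointing down, gripper open.
Joint ranges: [-2.72, 2.72], [-1.05, 1.87], [-1.09, 1.28], [-1.99, 2.15], [-1.42, 1.44], [-3.14, 3.14]. Speed limits (rad/s): [2.79, 2.79, 3.14, 3.14, 3.14, 3.14].

### API

Orientations are given as a unit quaternion [x, y, z, w].
In Python, from workcell import * gives the robot as it stands. The module is installed in compiled form; this text tells all that it offers.
- The arm moves only by the tool arm_command, never from a script. Its arguments are lists of equal length, an entry for each row: "slide": the shift along the tool's x, y, z in cm, a list of three; "spin": the turn about the tool's z in degrees. A call has exactly 5 rows; each row is the pose to reach, as a shift and turn from the pose commanded when the call began, along the tool's axes at that moment; what a row does not reach only later rows make up. A row lasts 1/8 s, in which the tool goes at most 62.5 mm and 10.7 degrees, less where a joint would pass 70% of its speed; a pose out of reach is approached as far as the arm can. A call with a gripper value outside its range is refused whole. "jaw" is the finger opening in cm, from 0 to 8.54, set as the call begins (left out, the last holds). The fingers move at their own pace and stop on an object; the grip force is fixed at half the most. Time passes only in rows, so rows that repeat a pose let the fingers close, or fill a call up. It gives the time, the measured TCP pose, the force, the opening and the grip force at its end, in the units of the state.
- get_obs(): the state, without advancing time (a new reading comes with each control period).
- camera(name): name is "scene" or "top" or "wrist"; returns a dict with "pixels" (420x560x3 uint8, red, green, blue), "range_z" (420x560 float32, m along the optical axis (not along the pixel's ray), 0 where there is no reading), "intrinsics" (3x3 intrinsics, pixels), "rvec" (rotation vector, rad) and "tvec" (3), from world to camera coordinates, as OpenCV has them. Camera axes: x right, y down, z forward; pixel columns grow to the right and rows downward; lengths in m; the calibration is good to about 2 mm. A picture is of the moment at which its call begins.
- job_done(): hands the job in; it is judged then, once.
Trained networks look in a picture, given as the dict that the camera call returned (one of the last four; its "shot" number tells which), for a name from the list of things; names that differ only in an ending like _2 or _b are one class to them, and where a whole thing is asked for, a point or a joint stands for the part that bears it (a point fixed in the world has none). Each returns a list of dicts, best first, with "confidence" (0 to 1); they miss things now and then, are a little off and sometimes report something else, mostly with a low value. They report only what shows in the picture. A call takes as long as a camera call. They do not tell look-alikes from the thing itself.
- recognise(picture, thing): "centre" ([column, row] in pixels, amid what is visible of it).
- landmark_of(picture, thing): "centre" ([column, row] in pixels: a listed point, or the origin of a listed thing).
The state is a dict: "clock": time; "joint_pos": joint angles; "joint_vel": joint speeds; "tau": joint torques, N m; "eef_pos": TCP position; "tool_rot": TCP orientation; "ft_force": force on the tool from outside, world axes, zero at the start; "ft_torque": the same for the moment, N m; "grip_width": finger opening in m; "grasp_force": force on a finger pad.
Only numpy, scipy, OpenCV 4.12 (cv2) and the standard library are available. Lean on these libraries where they do the work, as an engineer would, in place of code of your own. Each camera call takes 0.05 s, during which the arm holds its last target. There are 200 camera calls.

## Working session

There is one attempt and no reset: what is moved stays moved. The work goes in short steps, Python scripts to look and compute and a tool call to move; the robot and the scene stay as the last step left them, time stands still between calls to the robot, and variables do not carry over. Pictures are saved under pics/ and viewed, at most 14 in all, crops included, and the job is handed in when it is done.

Besides the shell and the picture viewer there is one more tool, called as name(argument=value, ...) on one line, values as JSON. arm_command: Moves the arm, as the interface text tells. Its arguments: {"type":"object","properties":{"slide":{"type":"array","items":{"type":"array","items":{"type":"number"}}},"spin":{"type":"array","items":{"type":"number"}},"jaw":{"type":"number"}},"required":["slide","spin"]}

```bash
mkdir -p pics
cat > h.py <<'E'
from workcell import *
import numpy as np, cv2
def save(p,n,crop=None,scale=1):
    im=cv2.cvtColor(p["pixels"],cv2.COLOR_RGB2BGR)
    if crop: im=im[crop[1]:crop[3],crop[0]:crop[2]]
    cv2.imwrite("pics/"+n,cv2.resize(im,None,fx=scale,fy=scale,interpolation=cv2.INTER_CUBIC))
def ext(p):
    return cv2.Rodrigues(np.array(p["rvec"],float))[0],np.array(p["tvec"],float).ravel()
def cloud(p):
    R,t=ext(p);K=np.array(p["intrinsics"]);z=p["range_z"].astype(float)
    v,u=np.mgrid[:z.shape[0],:z.shape[1]]
    c=np.dstack([(u-K[0,2])/K[0,0]*z,(v-K[1,2])/K[1,1]*z,z])
    w=(c-t)@R; w[z==0]=np.nan
    return w
def onplane(p,px,h):
    R,t=ext(p);K=np.array(p["intrinsics"])
    d=R.T@np.linalg.inv(K)@np.array([px[0],px[1],1.]);o=-R.T@t
    return o+d*(h-o[2])/d[2]
E
python3 - <<'E'
from h import *
o=get_obs();print(o["eef_pos"],o["tool_rot"],o["clock"],[k for k in o])
import workcell
print({k:getattr(workcell,k) for k in dir(workcell) if 'off' in k})
T=["long_blank","disc_blank","square_block","oblong_block","knob","long_tray","disc_tray","square_tray","oblong_tray","knob_tray"]
for n in ["top","scene"]:
    p=camera(n);save(p,n+"0.png");W=cloud(p)
    print(n,"cam at",-ext(p)[0].T@ext(p)[1])
    for t in T:
        for r in recognise(p,t)[:4]:
            u,v=np.round(r["centre"]).astype(int);print(t,r["centre"],round(r["confidence"],2),W[v,u].round(3))
E
```

```text
[0.13932192 0.47944434 0.19192035] [ 1.40915261e-01  9.90021109e-01 -1.03597206e-03 -1.38580402e-04] 0.0 ['clock', 'joint_pos', 'joint_vel', 'tau', 'eef_pos', 'tool_rot', 'ft_force', 'ft_torque', 'grasp_force', 'grip_width']
{'grip_point_offset': 0.0187}
top cam at [0.40086628 0.02055597 1.48716048]
long_blank [248.9, 218.1] 0.84 [0.466 0.097 0.035]
disc_blank [330.0, 251.0] 0.87 [ 0.374 -0.146  0.03 ]
disc_blank [325.8, 168.6] 0.59 [ 0.62  -0.131  0.029]
square_block [247.2, 224.0] 0.5 [0.448 0.102 0.06 ]
oblong_block [361.9, 173.5] 0.56 [ 0.612 -0.245 -0.003]
oblong_block [316.1, 216.7] 0.55 [ 0.473 -0.101  0.055]
long_tray [422.3, 217.1] 0.59 [ 0.483 -0.428  0.007]
disc_tray [150.4, 216.1] 0.89 [0.467 0.4   0.004]
square_tray [360.2, 173.7] 0.98 [ 0.611 -0.238  0.003]
oblong_tray [278.7, 160.4] 0.64 [0.648 0.012 0.004]
knob_tray [205.1, 174.0] 0.67 [0.6   0.237 0.004]
scene cam at [ 1.4132715  -0.48079736  0.99956576]
long_blank [304.6, 214.2] 0.69 [0.478 0.087 0.033]
disc_blank [211.4, 222.5] 0.94 [ 0.392 -0.155  0.034]
disc_blank [260.4, 278.7] 0.57 [ 0.635 -0.126  0.033]
disc_blank [243.9, 244.4] 0.52 [ 0.501 -0.107  0.025]
square_block [302.0, 201.6] 0.72 [0.456 0.089 0.059]
oblong_block [242.6, 228.4] 0.67 [ 0.486 -0.102  0.067]
oblong_block [398.7, 186.6] 0.41 [0.478 0.41  0.011]
knob [280.6, 231.7] 0.5 [ 0.507 -0.002  0.028]
knob [243.4, 232.0] 0.5 [ 0.486 -0.102  0.053]
knob [243.5, 223.6] 0.41 [ 0.485 -0.098  0.078]
knob [243.9, 243.5] 0.23 [ 0.501 -0.107  0.025]
long_tray [124.4, 284.6] 0.87 [ 0.478 -0.421  0.004]
disc_tray [396.6, 187.3] 0.77 [0.472 0.408 0.007]
square_tray [214.2, 295.6] 0.73 [ 0.611 -0.238  0.005]
oblong_tray [316.1, 271.4] 0.75 [0.655 0.021 0.008]
oblong_tray [397.0, 184.2] 0.67 [0.459 0.418 0.006]
knob_tray [375.4, 234.5] 0.81 [0.608 0.234 0.004]
```

Run:
```python
import cv2
cv2.imwrite("pics/topc.png",cv2.resize(cv2.imread("pics/top0.png")[130:290,110:480],None,fx=2.1,fy=2.1,interpolation=cv2.INTER_CUBIC))
cv2.imwrite("pics/scenec.png",cv2.resize(cv2.imread("pics/scene0.png")[150:330,80:450],None,fx=2.1,fy=2.1,interpolation=cv2.INTER_CUBIC))
```

```text
(no output)
```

View pics/topc.png

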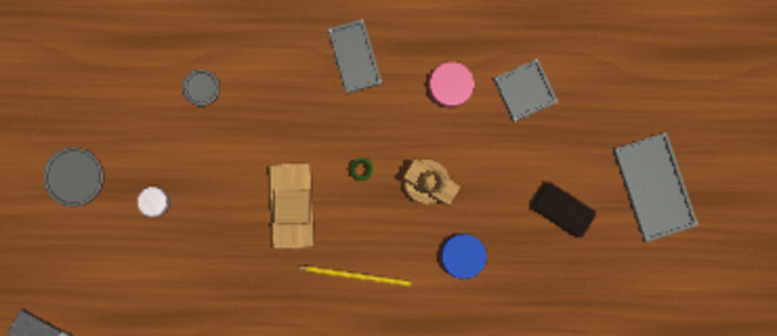

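View pics/scenec.png

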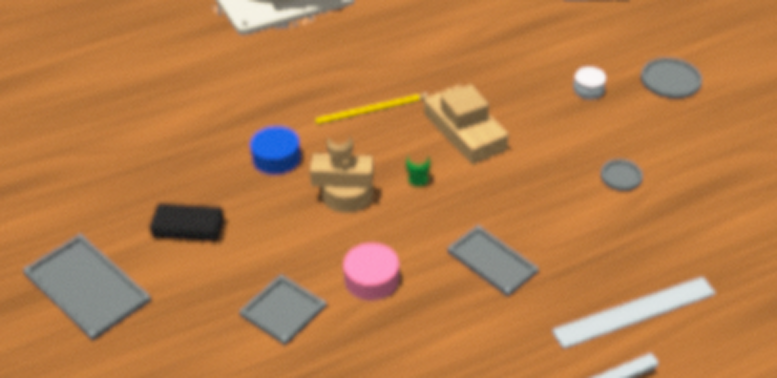

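The top view shows two stacks:
- **Stack A:** the square on the long blank, near (247,225) full-image.
- **Stack B:** the knob on the oblong on the disc, near (315,217).

Look-alikes for each piece:
- **Disc:** blue at (330,251) and pink at (325,169), both to be ignored. The timber one under stack B is the right one.
- **Knob:** green at (282,211), to be left alone. The timber one at (315,217) is the right one.
- **Blocks:** the black box at (378,230) and the white cap at (183,226) are not pieces.

Next I fit the trays.

```bash
cat >> h.py <<'E'
from scipy.spatial.transform import Rotation as Ro
def plan(x,y,z,ang=None,frm=None):
    """slide(cm)/spin(deg) from measured pose to TCP x,y,z with finger-closing line at world angle ang(deg)"""
    o=get_obs() if frm is None else frm
    R=Ro.from_quat(o["tool_rot"]).as_matrix()
    s=R.T@(np.array([x,y,z])-o["eef_pos"])*100
    sp=0
    if ang is not None:
        a=np.radians(ang);d=R.T@np.array([np.cos(a),np.sin(a),0])
        sp=np.degrees(np.arctan2(-d[0],d[1]));sp=(sp+90)%180-90
    return s.round(2),round(sp,1)
E
python3 - <<'E'
from h import *
o=get_obs()
for n in ["top","scene"]:
    p=camera(n);W=cloud(p);hsv=cv2.cvtColor(p["pixels"],cv2.COLOR_RGB2HSV)
    m=((hsv[...,1]<60)&(hsv[...,2]>60)&(hsv[...,2]<190)).astype(np.uint8)
    m=cv2.morphologyEx(m,cv2.MORPH_CLOSE,np.ones((3,3)))
    for c in cv2.findContours(m,cv2.RETR_EXTERNAL,cv2.CHAIN_APPROX_NONE)[0]:
        if cv2.contourArea(c)<150: continue
        mm=np.zeros_like(m);cv2.drawContours(mm,[c],-1,1,-1)
        z=np.nanmedian(W[...,2][mm>0])
        w=np.array([onplane(p,q,0.006)[:2] for q in c[:,0]]).astype(np.float32)
        r=cv2.minAreaRect(w*1000)
        print(n,"ctr",np.round(r[0],1),"size",np.round(r[1],1),"ang",round(r[2],1),"z",round(z,4))
p=camera("wrist");save(p,"w0.png");R,t=ext(p)
T=Ro.from_quat(o["tool_rot"]).as_matrix()
print("cam in tool",T.T@(-R.T@t-o["eef_pos"]),"axis in tool",T.T@R.T,p["intrinsics"])
print(plan(.47,.09,.30),o["joint_pos"])
E
```

```text
top ctr [-29.5 619.4] size [214.2 407.9] ang 1.0 z 0.6875
top ctr [-15.8  -0.8] size [192.2 222.1] ang 89.9 z 0.1979
top ctr [239.4 444.9] size [105.3  42.2] ang 65.0 z 0.0191
top ctr [474.4 416.4] size [82.3 80.8] ang 46.8 z 0.0058
top ctr [ 477.9 -428.1] size [140.8  81.3] ang 19.1 z 0.005
top ctr [607.4 236.3] size [49.4 50.8] ang 65.3 z 0.0069
top ctr [ 615.3 -237.3] size [69.  71.2] ang 25.2 z 0.0055
top ctr [659.1  13.7] size [97.6 53.9] ang 17.8 z 0.0057
top ctr [ 783.3 -408.6] size [166.8  16.7] ang 79.9 z 0.0204
top ctr [798.7 120.3] size [199.1  27.2] ang 85.7 z 0.0038
top ctr [875.4   7.3] size [167.8  16.9] ang 88.7 z 0.0204
top ctr [1040.4   12.8] size [ 229.3 1755.9] ang 1.6 z -0.7491
scene ctr [1089.1  153.1] size [242.5 749.7] ang 0.1 z -0.7469
scene ctr [ 613.8 -237.7] size [71.4 71.1] ang 25.4 z 0.0078
scene ctr [ 476.1 -428.6] size [144.8  80.3] ang 19.4 z 0.0076
scene ctr [658.2  13.4] size [98.8 55.8] ang 17.1 z 0.0078
scene ctr [606.7 235.8] size [48.4 47.3] ang 63.0 z 0.008
scene ctr [471.3 417. ] size [81.8 81.8] ang 63.0 z 0.0082
scene ctr [231.4 449.7] size 
[... 312 characters left out ...]
33.7  30.5] ang 1.7 z 0.0588
scene ctr [-169.5 1765.7] size [ 83.6 835.7] ang 41.1 z -0.369
scene ctr [-523.6 1386.3] size [202.2 699. ] ang 0.8 z -0.1008
scene ctr [-547.1  164.9] size [ 966.7 1416.8] ang 34.4 z -0.0765
cam in tool [ 0.07056403 -0.000807   -0.18135106] axis in tool [[ 3.82929446e-04 -9.62024853e-01 -2.72961600e-01]
 [ 9.99999486e-01  6.24739141e-04 -7.98959752e-04]
 [ 9.39148934e-04 -2.72961153e-01  9.62024598e-01]] [[293.69781042   0.         275.20828923]
 [  0.         293.69781042 211.0168543 ]
 [  0.           0.           1.        ]]
(array([-42.62, -28.24, -10.72]), 0) [ 1.28796331e+00  2.40608544e-01  4.95606909e-03  1.33521238e+00
 -2.30036584e-06  1.57078920e+00]
```

Both views agree within 2 mm on all five trays, and the sizes match. Now I bring the wrist camera over the stacks.

```bash
python3 -c "
from h import *
print(plan(.47,0.0,.27,90))"
```

```text
(array([-45.13, -36.88,  -7.72]), np.float64(-16.2))
```

arm_command(slide=[[-22.5,-18.4,-7.8],[-45,-36.8,-7.8],[-45,-36.8,-7.8],[-45,-36.8,-7.8],[-45,-36.8,-7.8]], spin=[-8,-16,-16,-16,-16], jaw=8.5)

```text
clock: 1.88
eef_pos: [0.3153, 0.2243, 0.239]
tool_rot: [0.001, 1.0, 0.0, 0.001]
ft_force: [1.4, -0.1, -0.2]
grip_width: 0.0852
grasp_force: 0.0
```

```bash
python3 -c "
from h import *
print(get_obs()['eef_pos'],plan(.47,0.0,.27,90))"
```

```text
[0.31532736 0.22429464 0.23899214] (array([-15.54, -22.38,  -3.1 ]), np.float64(-0.2))
```

arm_command(slide=[[-15.5,-22.4,-3.1],[-15.5,-22.4,-3.1],[-15.5,-22.4,-3.1],[-15.5,-22.4,-3.1],[-15.5,-22.4,-3.1]], spin=[0,0,0,0,0])

```text
clock: 2.5
eef_pos: [0.4702, -0.0016, 0.2696]
tool_rot: [0.004, 1.0, -0.0, 0.0]
ft_force: [0.4, -0.4, 0.3]
grip_width: 0.0849
grasp_force: 0.0
```

```bash
cat >> h.py <<'E'
def tops(p,roi=None):
    "timber-coloured regions: per height slice, minAreaRect in mm"
    W=cloud(p);hsv=cv2.cvtColor(p["pixels"],cv2.COLOR_RGB2HSV)
    return W,hsv
E
python3 - <<'E'
from h import *
o=get_obs();print(o["eef_pos"],o["tool_rot"].round(4))
p=camera("wrist");save(p,"w1.png");W=cloud(p)
for lo,hi in [(.018,.034),(.050,.064),(.09,.11)]:
    m=((W[...,2]>lo)&(W[...,2]<hi)).astype(np.uint8)
    for c in cv2.findContours(m,cv2.RETR_EXTERNAL,cv2.CHAIN_APPROX_NONE)[0]:
        if cv2.contourArea(c)<60: continue
        mm=np.zeros_like(m);cv2.drawContours(mm,[c],-1,1,-1);mm&=m
        q=W[mm>0];r=cv2.minAreaRect((q[:,:2]*1000).astype(np.float32))
        print(lo,"px",c[:,0].mean(0).round(),"ctr",np.round(r[0],1),"size",np.round(r[1],1),"ang",round(r[2],1),"z",np.median(q[:,2]).round(4),np.median(p["pixels"][mm>0],0))
E
```

```text
[ 0.47019302 -0.00163832  0.26960314] [ 3.8e-03  1.0e+00 -2.0e-04  4.0e-04]
0.018 px [110. 391.] ctr [ 862.4 -305.9] size [23.1 47.4] ang 3.5 z 0.0272 [245.5 217.5 137. ]
0.018 px [200. 269.] ctr [ 616.4 -120.7] size [63.1 49.2] ang 8.8 z 0.0301 [255. 201. 233.]
0.018 px [219. 171.] ctr [457.  -81.6] size [58.  17.5] ang 59.9 z 0.0303 [251. 230. 150.]
0.018 px [483. 154.] ctr [439.1 296.6] size [40.6 41. ] ang 12.7 z 0.026 [255. 254. 254.]
0.018 px [ 75. 158.] ctr [ 440.6 -292. ] size [84.2 44. ] ang 58.0 z 0.0242 [47. 46. 43.]
0.018 px [342. 153.] ctr [437.5  97.5] size [120.2  57.4] ang 4.4 z 0.0302 [141. 112.  70.]
0.018 px [167. 106.] ctr [ 370.9 -148.7] size [63.6 62.6] ang 37.2 z 0.0305 [ 71. 156. 252.]
0.05 px [200. 188.] ctr [ 477.1 -104.8] size [13.9 15.1] ang 86.5 z 0.0584 [197. 156.  97.]
0.05 px [205. 183.] ctr [474.4 -99.2] size [76. 32.] ang 59.8 z 0.0582 [252. 234. 155.]
0.05 px [349. 155.] ctr [435.5  96.3] size [47.3 48.3] ang 0.0 z 0.0582 [131. 104.  64.]
0.09 px [197. 190.] ctr [473.  -99.1] size [30.8 30.2] ang 42.0 z 0.0949 [201. 162.  95.]
```

View pics/w1.png

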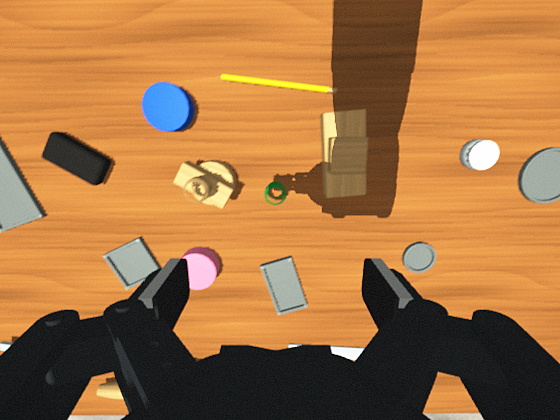

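The wrist view shows four things that matter:
- Knob on the oblong at (197,190), on the disc.
- Square at (349,155), on the long blank.
- Green knob at (275,192).
- Blue and pink discs off to the side.

The timber knob is my first target. I'll cross-check stacks and trays with a second view.

```bash
cat > meas.py <<'E'
from h import *
def regions(p,lo,hi,amin=40,gray=False,xy=None,rad=.12):
    W=cloud(p);m=(W[...,2]>lo)&(W[...,2]<hi)
    hsv=cv2.cvtColor(p["pixels"],cv2.COLOR_RGB2HSV)
    if gray: m&=(hsv[...,1]<60)&(hsv[...,2]>50)&(hsv[...,2]<225)
    if xy is not None: m&=np.hypot(W[...,0]-xy[0],W[...,1]-xy[1])<rad
    m=m.astype(np.uint8);out=[]
    for c in cv2.findContours(m,cv2.RETR_EXTERNAL,cv2.CHAIN_APPROX_NONE)[0]:
        if cv2.contourArea(c)<amin: continue
        mm=np.zeros_like(m);cv2.drawContours(mm,[c],-1,1,-1);mm&=m
        q=W[mm>0];r=cv2.minAreaRect((q[:,:2]*1000).astype(np.float32))
        print(lo,"px",c[:,0].mean(0).round(),"ctr",np.round(r[0],1),"size",np.round(r[1],1),"ang",round(r[2],1),"z",np.median(q[:,2]).round(4))
E
python3 - <<'E'
from meas import *
p=camera("top")
for s in [(.47,-.1),(.44,.097)]:
    for lo,hi in [(.022,.036),(.050,.066),(.09,.11)]: regions(p,lo,hi,20,xy=s,rad=.09)
p=camera("wrist")
regions(p,-.002,.014,300,gray=True)
save(p,"knob.png",(150,120,260,230),4)
print(plan(.473,-.099,.15,90),plan(.473,-.099,.065,90))
E
```

```text
0.022 px [327. 244.] ctr [ 394.6 -135.9] size [12.1 38.6] ang 25.0 z 0.0303
0.05 px [323. 220.] ctr [ 462.6 -120.6] size [24.5 30.8] ang 59.0 z 0.0587
0.022 px [248. 228.] ctr [438.4  98.4] size [119.8  57.8] ang 4.7 z 0.0304
0.05 px [249. 228.] ctr [436.1  96.9] size [47.  44.4] ang 1.3 z 0.0589
-0.002 px [284. 284.] ctr [657.4  12.9] size [97.6 53.8] ang 17.5 z 0.0046
-0.002 px [419. 256.] ctr [604.9 234. ] size [50.5 52.4] ang 1.7 z 0.0047
-0.002 px [132. 262.] ctr [ 614.1 -240.1] size [69.6 76.2] ang 26.8 z 0.0047
-0.002 px [543. 175.] ctr [474.1 402.5] size [83.4 61.4] ang 12.4 z 0.0043
-0.002 px [ 13. 189.] ctr [ 482.  -424.2] size [128.8  78.4] ang 18.8 z 0.0049
(array([-0.48, -9.95, 11.91]), np.float64(-0.4)) (array([-0.49, -9.95, 20.41]), np.float64(-0.4))
```

View pics/knob.png

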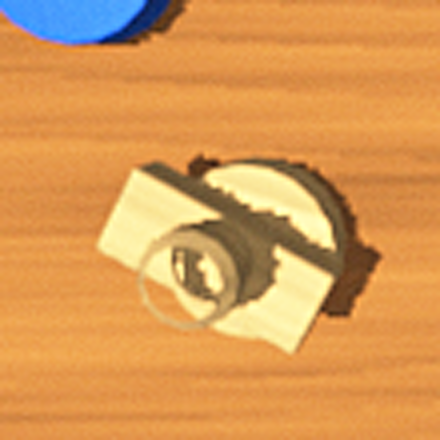

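The crop confirms the timber knob: head circle centred at about (197,190), upright on the oblong, with the disc crescent behind it. Going for it now.

arm_command(slide=[[-0.5,-5,4],[-0.5,-10,8],[-0.5,-10,13],[-0.5,-10,18],[-0.5,-10,20.4]], spin=[0,0,0,0,0])

```text
clock: 3.28
eef_pos: [0.4704, -0.0969, 0.0627]
tool_rot: [0.001, 1.0, 0.001, -0.002]
ft_force: [0.4, 0.4, -0.1]
grip_width: 0.0852
grasp_force: 0.0
```

arm_command(slide=[[0,0,0.2],[0,0,0.2],[0,0,0.2],[0,0,0.2],[0,0,0.2]], spin=[0,0,0,0,0], jaw=0)

```text
clock: 3.9
eef_pos: [0.4737, -0.0988, 0.0641]
tool_rot: [0.002, 1.0, -0.0, 0.001]
ft_force: [-0.5, -0.5, 0.7]
grip_width: -0.0002
grasp_force: 0.0
```

Run:
```python
from meas import *
o=get_obs();print(o["eef_pos"],o["grip_width"])
p=camera("wrist");q=camera("scene")
a=cv2.resize(p["pixels"],None,fx=.7,fy=.7);b=cv2.resize(q["pixels"][180:270,190:310],None,fx=3.26,fy=3.267,interpolation=cv2.INTER_CUBIC)
im=np.hstack([a,b[:294]]);cv2.imwrite("pics/k2.png",im[...,::-1])
```

```text
[ 0.47371807 -0.09880181  0.0640927 ] -0.00016947783750371142
```

View pics/k2.png

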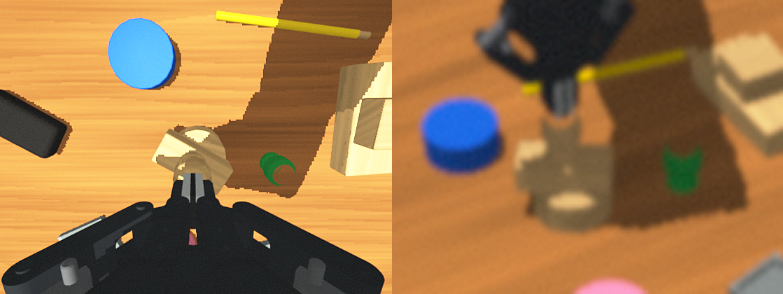

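Run:
```python
from meas import *
o=get_obs()
for n in ["wrist","scene"]:
    p=camera(n);R,t=ext(p);K=np.array(p["intrinsics"]);W=cloud(p)
    for z in (.0,.02,.04):
        c=R@(o["eef_pos"]+[0,0,z])+t; u=(K@c/c[2])[:2];print(n,z,u.round(1),"depth expect",c[2].round(4),"W there",W[int(u[1]),int(u[0])].round(4))
    d=(p["pixels"].max(2)<90)&(np.hypot(W[...,0]-.474,W[...,1]+.099)<.025)&(W[...,2]>.05)
    print("dark pts near axis: zmin pct",np.percentile(W[d][:,2],[0,2,10,50]).round(4) if d.any() else None, W[d].mean(0))
    regions(p,.085,.102,15,xy=(.474,-.099),rad=.05)
```

```text
wrist 0.0 [276.1 239.2] depth expect 0.1938 W there [ 0.4601 -0.0989  0.0975]
wrist 0.02 [276.2 251.5] depth expect 0.1745 W there [ 0.4613 -0.0989  0.1107]
wrist 0.04 [276.2 266.9] depth expect 0.1553 W there [ 0.4606 -0.0989  0.1285]
dark pts near axis: zmin pct [0.0935 0.1216 0.1481 0.1836] [ 0.45868654 -0.09893583  0.1772067 ]
0.085 px [274. 243.] ctr [ 465.5 -100.1] size [16.5 31.3] ang 2.3 z 0.094
scene 0.0 [242.  225.6] depth expect 1.3768 W there [ 0.4817 -0.1022  0.0742]
scene 0.02 [241.7 219.9] depth expect 1.3636 W there [ 0.4825 -0.1043  0.0965]
scene 0.04 [241.4 214.1] depth expect 1.3503 W there [ 0.486  -0.1049  0.1165]
dark pts near axis: zmin pct [0.1127 0.1179 0.1301 0.1757] [ 0.48354146 -0.10110732  0.17307678]
0.085 px [242. 219.] ctr [ 478.6 -100.9] size [29.9 24.4] ang 71.0 z 0.0942
```

The fingers shut on nothing, and both views put the tips just above the knob, about 4 cm higher than the reported TCP. I'll lift clear and measure the real fingertip height.

arm_command(slide=[[0,0,-4],[0,0,-8],[0,0,-12],[0,0,-12],[0,0,-12]], spin=[0,0,0,0,0])

```text
clock: 4.72
eef_pos: [0.4729, -0.0987, 0.183]
tool_rot: [0.002, 1.0, 0.0, -0.0]
ft_force: [0.7, -0.1, -0.0]
grip_width: 0.0006
grasp_force: 0.0
```

Run:
```python
from meas import *
o=get_obs();print(o["eef_pos"])
p=camera("scene");R,t=ext(p);K=np.array(p["intrinsics"]);W=cloud(p)
d=(np.hypot(W[...,0]-.474,W[...,1]+.099)<.03)&(W[...,2]>.105)
print("scene lowest finger pts",np.percentile(W[d][:,2],[0,1,3,10,50]).round(4))
c=R@o["eef_pos"]+t;u=K@c/c[2];print("TCP px",u[:2].round(1))
T=W[d];print(T[T[:,2]<np.percentile(T[:,2],3)].mean(0))
im=p["pixels"][100:260,160:340];w=camera("wrist")
c=ext(w)[0]@o["eef_pos"]+ext(w)[1];u2=np.array(w["intrinsics"])@c/c[2];print("wrist TCP px",u2[:2].round(1))
W2=cloud(w);print([(r,W2[r,int(u2[0])-6].round(4)) for r in range(225,300,8)])
b=w["pixels"].copy();cv2.circle(b,tuple(int(i) for i in u2[:2]),4,(255,0,0),1)
a=cv2.resize(im,None,fx=2.2,fy=2.2);cv2.circle(a,(int((u[0]-160)*2.2),int((u[1]-100)*2.2)),4,(255,0,0),1)
b=cv2.resize(b,(469,352));cv2.imwrite("pics/k3.png",np.hstack([cv2.resize(a,(330,352)),b])[...,::-1])
```

```text
[ 0.47292971 -0.09865935  0.18296851]
scene lowest finger pts [0.2266 0.2308 0.2359 0.248  0.3038]
TCP px [240.  189.7]
[ 0.48160227 -0.09918387  0.23201039]
wrist TCP px [276.  240.3]
[(225, array([ 0.5236, -0.1075, -0.0009])), (233, array([ 5.343e-01, -1.076e-01,  2.000e-04])), (241, array([ 0.5452, -0.1076,  0.0012])), (249, array([ 0.4602, -0.1022,  0.2273])), (257, array([nan, nan, nan])), (265, array([ 0.4599, -0.1018,  0.2459])), (273, array([ 0.4604, -0.1017,  0.2523])), (281, array([ 0.4608, -0.1016,  0.2584])), (289, array([ 0.4587, -0.1014,  0.2679])), (297, array([ 0.4602, -0.1013,  0.2709]))]
```

View pics/k3.png

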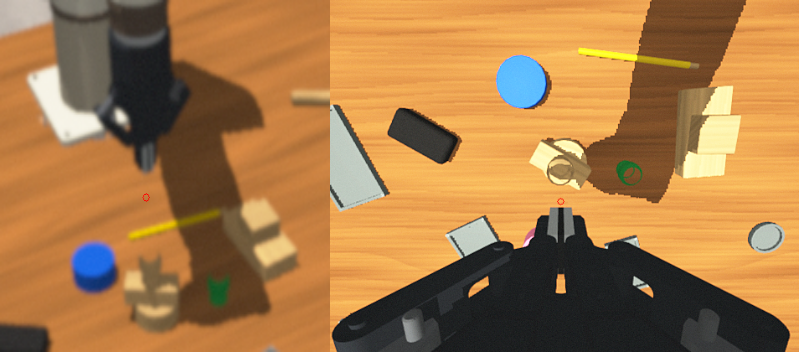

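The shut tips sit at z≈0.227 with TCP reported at 0.183, and the red marks (the reported TCP) hang below the tips in both views. So the real tips are about 43 mm short of the reported TCP, and I'll take that off every height. Knob and stacks are undisturbed.

arm_command(slide=[[0,0,0],[0,0,0],[0,0,0],[0,0,4],[0,0,9]], spin=[0,0,0,0,0], jaw=8.5)

```text
clock: 5.45
eef_pos: [0.475, -0.0991, 0.0937]
tool_rot: [0.002, 1.0, -0.0, 0.002]
ft_force: [-0.1, 0.5, 0.2]
grip_width: 0.085
grasp_force: 0.0
```

arm_command(slide=[[0,0,3],[0,0,6],[0,0,7.2],[0,0,7.2],[0,0,7.2]], spin=[0,0,0,0,0])

```text
clock: 6.08
eef_pos: [0.4745, -0.099, 0.0226]
tool_rot: [0.002, 1.0, -0.0, 0.001]
ft_force: [0.3, -1.0, -1.3]
grip_width: 0.0849
grasp_force: 0.0
```

Run:
```python
from meas import *
o=get_obs();print(o["eef_pos"],o["grip_width"],o["ft_force"])
q=camera("scene");p=camera("wrist")
a=cv2.resize(p["pixels"],None,fx=.7,fy=.7);b=cv2.resize(q["pixels"][180:270,190:310],None,fx=3.26,fy=3.267,interpolation=cv2.INTER_CUBIC)
cv2.imwrite("pics/k4.png",np.hstack([a,b[:294]])[...,::-1])
W=cloud(p);d=(p["pixels"].max(2)<110)&(np.hypot(W[...,0]-.474,W[...,1]+.099)<.07)&(W[...,2]>.04)
print(np.percentile(W[d][:,2],[0,1,3,10]).round(4))
regions(p,.088,.102,15,xy=(.474,-.099),rad=.035)
```

```text
[ 0.47445829 -0.09896026  0.02262915] 0.0848535410636053 [ 0.29485178 -0.96451483 -1.27736513]
[0.0737 0.083  0.093  0.121 ]
0.088 px [275. 288.] ctr [470.5 -99.8] size [31.6 26.9] ang 87.3 z 0.0946
```

View pics/k4.png

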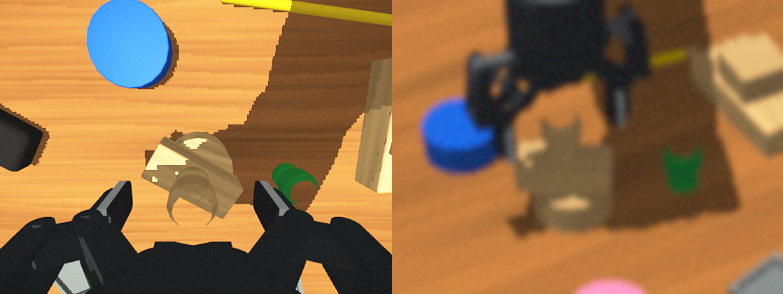

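Open tips now straddle the knob at z≈0.075, as predicted. Closing.

arm_command(slide=[[0,0,0],[0,0,0],[0,0,0],[0,0,0],[0,0,0]], spin=[0,0,0,0,0], jaw=0)

```text
clock: 6.8
eef_pos: [0.4734, -0.0988, 0.0218]
tool_rot: [0.002, 1.0, -0.0, 0.0]
ft_force: [-1.0, -0.9, 4.2]
grip_width: 0.03
grasp_force: 59.2
```

arm_command(slide=[[0,0,-1],[0,0,-3],[0,0,-6],[0,0,-9],[0,0,-9]], spin=[0,0,0,0,0])

```text
clock: 7.42
eef_pos: [0.4755, -0.0991, 0.1142]
tool_rot: [0.002, 1.0, -0.001, 0.003]
ft_force: [0.4, -0.0, -0.7]
grip_width: 0.0299
grasp_force: 59.2
```

Run:
```python
from meas import *
o=get_obs();print(o["eef_pos"],o["grip_width"],o["grasp_force"])
p=camera("scene")
W=cloud(p);d=(np.hypot(W[...,0]-o["eef_pos"][0],W[...,1]-o["eef_pos"][1])<.025)
for v in range(160,245,3): print(v,W[v,242].round(3),p["pixels"][v,242])
print(plan(.6065,.236,.10,90),plan(.6065,.236,-.0315))
```

```text
[ 0.47554304 -0.09914787  0.11420037] 0.029922158405736494 59.209685510572854
160 [ 0.511 -0.105  0.299] [28 26 32]
163 [ 0.511 -0.106  0.29 ] [29 29 32]
166 [ 0.483 -0.094  0.26 ] [26 30 31]
169 [ 0.486 -0.096  0.253] [28 28 32]
172 [ 0.488 -0.097  0.247] [27 33 34]
175 [ 0.483 -0.096  0.234] [42 36 34]
178 [0.216 0.015 0.003] [177 114  58]
181 [0.231 0.008 0.004] [188 121  60]
184 [0.243 0.002 0.003] [203 131  67]
187 [ 0.258 -0.004  0.004] [199 127  65]
190 [ 0.488 -0.1    0.194] [157 110  62]
193 [ 0.491 -0.101  0.186] [124 100  64]
196 [ 0.49  -0.101  0.177] [121  97  65]
199 [ 0.487 -0.1    0.165] [121  96  64]
202 [ 0.486 -0.101  0.155] [154 126  58]
205 [ 0.338 -0.04   0.009] [217 180   0]
208 [ 0.348 -0.045  0.006] [200 128  62]
211 [ 0.356 -0.048  0.002] [203 130  65]
214 [ 0.369 -0.055  0.004] [194 123  60]
217 [ 0.382 -0.06   0.005] [196 127  63]
220 [ 0.395 -0.066  0.007] [197 125  63]
223 [ 0.462 -0.094  0.062] [199 141  81]
226 [ 0.47  -0.098  0.059] [134 106  69]
229 [ 0.479 -0.102  0.057] [138 110  73]
232 [ 0.49  -0.106  0.058] [163 131  84]
235 [ 0.488 -0.106  0.046] [123 100  67]
238 [ 0.49  -0.108  0.037] [123  99  63]
241 [ 0.496 -0.11   0.032] [215 173 111]
244 [ 0.502 -0.113  0.029] [157 125  83]
(array([-13.11,  33.54,   1.27]), np.float64(-0.2)) (array([-13.07,  33.54,  14.42]), 0)
```

Knob is gripped (59 N, 30 mm), bottom at about 0.150. Carrying it to its tray.

arm_command(slide=[[-2.6,6.5,0],[-5,12.5,0],[-7,18.5,0],[-9.2,24,0],[-11,29,0]], spin=[0,0,0,0,0])

```text
clock: 8.1
eef_pos: [0.5839, 0.1926, 0.1097]
tool_rot: [0.002, 1.0, -0.0, -0.001]
ft_force: [0.7, 0.2, 0.7]
grip_width: 0.0299
grasp_force: 59.3
```

Run:
```python
from meas import *
p=camera("wrist");print(get_obs()["eef_pos"])
regions(p,-.004,.014,200,gray=True,xy=(.6065,.235),rad=.04)
print(plan(.6065,.2355,.03,90),plan(.6065,.2355,-.0315,90))
```

```text
[0.58597403 0.20058674 0.10902867]
-0.004 px [323. 226.] ctr [608.5 240.3] size [52.9 51.5] ang 62.5 z 0.0045
(array([-2.06,  3.44,  7.92]), np.float64(0.2)) (array([-2.06,  3.41, 14.07]), np.float64(0.2))
```

arm_command(slide=[[-2,3.6,4],[-2,3.6,8],[-2,3.6,9.5],[-2,3.6,9.5],[-2,3.6,9.5]], spin=[0,0,0,0,0])

```text
clock: 8.78
eef_pos: [0.6057, 0.2267, 0.0182]
tool_rot: [0.002, 1.0, 0.0, 0.001]
ft_force: [-0.3, 0.4, 0.5]
grip_width: 0.0304
grasp_force: 59.4
```

Run:
```python
from meas import *
p=camera("wrist");print(get_obs()["eef_pos"])
regions(p,-.004,.014,100,gray=True,xy=(.6065,.235),rad=.04)
save(p,"k5.png")
print(plan(.6065,.2355,-.0315,90))
```

```text
[0.60599656 0.22679379 0.01869286]
-0.004 px [285. 224.] ctr [601.7 236.8] size [52.6 43.9] ang 68.2 z 0.0046
(array([-0.03,  0.86,  5.02]), np.float64(-0.3))
```

View pics/k5.png

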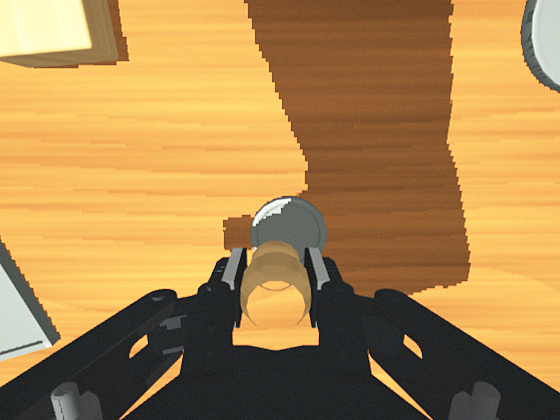

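The view shows the knob held upright at (275,285), with its tray at (288,228) a little to the right, as computed. Lowering it in.

arm_command(slide=[[0,0.85,0],[0,0.85,2],[0,0.85,4],[0,0.85,5],[0,0.85,5]], spin=[0,0,0,0,0])

```text
clock: 9.45
eef_pos: [0.6043, 0.2359, -0.03]
tool_rot: [0.002, 1.0, 0.0, 0.0]
ft_force: [-6.3, -3.1, 12.5]
grip_width: 0.0299
grasp_force: 66.9
```

```bash
python3 -c "
from h import *
o=get_obs();print(o['eef_pos'],o['ft_force'])"
```

```text
[ 0.604325    0.23585349 -0.02997333] [-6.25067841 -3.10728693 12.45669075]
```

arm_command(slide=[[0,0,-0.1],[0,0,-0.1],[0,0,-0.1],[0,0,-0.1],[0,0,-2]], spin=[0,0,0,0,0], jaw=7)

```text
clock: 10.07
eef_pos: [0.6026, 0.2346, -0.0156]
tool_rot: [0.002, 1.0, -0.001, -0.002]
ft_force: [-0.3, 0.1, 0.1]
grip_width: 0.0697
grasp_force: 0.0
```

arm_command(slide=[[0,0,-4],[0,0,-9],[0,0,-14],[0,0,-18],[0,0,-18]], spin=[0,0,0,0,0])

```text
clock: 10.7
eef_pos: [0.6071, 0.2364, 0.1712]
tool_rot: [0.002, 1.0, 0.002, 0.004]
ft_force: [-0.8, -0.1, -0.6]
grip_width: 0.07
grasp_force: 0.0
```

Run:
```python
from meas import *
p=camera("wrist");print(get_obs()["eef_pos"])
for lo,hi in [(-.004,.012),(.035,.05)]: regions(p,lo,hi,30,xy=(.6065,.235),rad=.04)
print(plan(.474,-.099,.14,-30.2))
```

```text
[0.60564573 0.23576062 0.16836122]
-0.004 px [274. 186.] ctr [606.7 235.2] size [79.3 78.5] ang 89.4 z 0.0011
0.035 px [275. 191.] ctr [604.1 235.8] size [30.6 30.8] ang 89.2 z 0.041
(array([ 13.05, -33.53,   2.74]), np.float64(-60.0))
```

Knob stands in its tray: top at z 0.041, within 2–3 mm of centre. The oblong is next.

arm_command(slide=[[2.6,-6,2.7],[5,-12,2.7],[7.5,-18,2.7],[9.5,-24,2.7],[11.5,-29.5,2.7]], spin=[-10,-20,-30,-40,-50])

```text
clock: 11.38
eef_pos: [0.4918, -0.0462, 0.1376]
tool_rot: [-0.417, 0.909, 0.001, -0.002]
ft_force: [0.4, -0.9, 0.5]
grip_width: 0.0699
grasp_force: 0.0
```

Run:
```python
from meas import *
o=get_obs();print(o["eef_pos"],o["joint_pos"])
print(plan(.474,-.099,.12,-30.2))
```

```text
[ 0.49176727 -0.04618792  0.13759386] [-9.34970537e-02  2.63193363e-01 -1.12096600e-01  1.19888725e+00
 -2.17422028e-04 -9.54091970e-01]
(array([ 5.16, -2.1 ,  1.76]), np.float64(-10.5))
```

arm_command(slide=[[5.1,-2.1,1.8],[5.1,-2.1,1.8],[5.1,-2.1,1.8],[5.1,-2.1,1.8],[5.1,-2.1,1.8]], spin=[-10.5,-10.5,-10.5,-10.5,-10.5])

```text
clock: 12.0
eef_pos: [0.4771, -0.0957, 0.1215]
tool_rot: [-0.497, 0.868, -0.0, 0.0]
ft_force: [-0.1, 0.5, 0.1]
grip_width: 0.0702
grasp_force: 0.0
```

Run:
```python
from meas import *
o=get_obs();print(o["eef_pos"],o["joint_pos"])
p=camera("wrist")
for lo,hi in [(.022,.036),(.05,.066)]: regions(p,lo,hi,100,xy=(.474,-.099),rad=.07)
print(plan(.4744,-.0992,-.005,-30.2))
```

```text
[ 0.47709861 -0.09568157  0.12154908] [-1.98013316e-01  2.58254613e-01 -1.62852022e-01  1.14938186e+00
  1.28184763e-04 -1.23820088e+00]
0.022 px [252. 204.] ctr [ 497.8 -107.2] size [48.6 12.8] ang 58.6 z 0.0302
0.022 px [299. 204.] ctr [455.  -81.8] size [53.4 15.1] ang 59.4 z 0.0302
0.05 px [275. 204.] ctr [474.1 -99.4] size [76. 32.] ang 59.8 z 0.0582
(array([ 0.43,  0.06, 12.66]), np.float64(-0.2))
```

arm_command(slide=[[0.4,0,4],[0.4,0,8],[0.4,0,11],[0.4,0,12.6],[0.4,0,12.6]], spin=[0,0,0,0,0])

```text
clock: 12.68
eef_pos: [0.4734, -0.0994, -0.0056]
tool_rot: [-0.497, 0.868, 0.001, -0.001]
ft_force: [-0.9, -0.2, 1.4]
grip_width: 0.07
grasp_force: 0.0
```

arm_command(slide=[[0,0,0],[0,0,0],[0,0,0],[0,0,0],[0,0,-1]], spin=[0,0,0,0,0], jaw=0)

```text
clock: 13.3
eef_pos: [0.4737, -0.1002, 0.0055]
tool_rot: [-0.496, 0.868, 0.0, -0.001]
ft_force: [-0.7, -0.1, -0.2]
grip_width: 0.0309
grasp_force: 59.5
```

arm_command(slide=[[0,0,-2],[0,0,-4],[0,0,-7],[0,0,-10],[0,0,-10]], spin=[0,0,0,0,0])

```text
clock: 13.92
eef_pos: [0.4764, -0.1007, 0.1081]
tool_rot: [-0.496, 0.868, -0.002, 0.002]
ft_force: [0.9, -0.9, 0.2]
grip_width: 0.031
grasp_force: 59.5
```

Run:
```python
from meas import *
o=get_obs();print(o["eef_pos"],o["grip_width"])
p=camera("wrist");save(p,"o1.png",(130,100,430,400),1.6)
regions(p,.022,.036,100,xy=(.474,-.099),rad=.07)
e=o["eef_pos"];regions(p,e[2]+.04,e[2]+.075,100,xy=e[:2],rad=.05)
print(plan(.658,.0135,.06,17.5+90))
```

```text
[ 0.4764165  -0.10074108  0.10813864] 0.030962406873601307
0.022 px [285. 191.] ctr [ 461.2 -109.7] size [21.  58.4] ang 45.2 z 0.0301
0.14813863651925974 px [276. 275.] ctr [ 472.  -102.5] size [75.  54.9] ang 78.9 z 0.1695
(array([-19.1 ,  -9.96,   4.69]), np.float64(42.0))
```

View pics/o1.png

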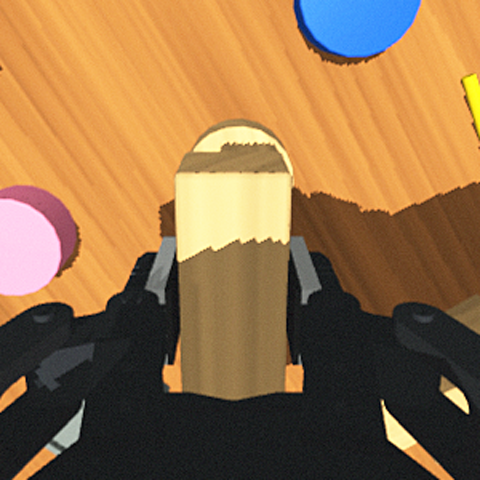

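The oblong is held squarely between the pads with the disc left behind. Carrying it to its tray, turning as it goes.

arm_command(slide=[[-4.5,-2.5,0],[-9,-5,0],[-13.5,-7.5,0],[-17,-9,0],[-19.1,-10,2]], spin=[9,18,27,36,42])

```text
clock: 14.6
eef_pos: [0.6593, 0.015, 0.0847]
tool_rot: [-0.151, 0.989, -0.0, 0.001]
ft_force: [0.7, -0.2, -1.1]
grip_width: 0.031
grasp_force: 59.5
```

arm_command(slide=[[0,0,1.5],[0,0,2.5],[0,0,2.5],[0,0,2.5],[0,0,2.5]], spin=[0,0,0,0,0])

```text
clock: 15.22
eef_pos: [0.6581, 0.0131, 0.0618]
tool_rot: [-0.152, 0.988, -0.0, 0.001]
ft_force: [-0.4, 0.5, -0.7]
grip_width: 0.031
grasp_force: 59.5
```

Run:
```python
from meas import *
o=get_obs();print(o["eef_pos"],o["grip_width"])
p=camera("wrist")
regions(p,-.004,.014,100,gray=True,xy=(.6585,.0135),rad=.06)
print(plan(.658,.0135,-.0305,17.5+90))
```

```text
[0.65808587 0.0131163  0.06176594] 0.031043530687680336
-0.004 px [280. 182.] ctr [625.9   6.3] size [31.2 46.2] ang 16.1 z 0.0045
(array([0.01, 0.03, 9.22]), np.float64(-0.0))
```

arm_command(slide=[[0,0,4],[0,0,7],[0,0,8.5],[0,0,9.1],[0,0,9.1]], spin=[0,0,0,0,0])

```text
clock: 15.9
eef_pos: [0.6586, 0.0135, -0.0288]
tool_rot: [-0.152, 0.988, -0.0, 0.001]
ft_force: [0.9, 0.2, -1.1]
grip_width: 0.0307
grasp_force: 59.5
```

```bash
python3 -c "
from h import *
o=get_obs();print(o['eef_pos'],o['ft_force'],plan(.658,.0135,-.0305,17.5+90))"
```

```text
[ 0.65859447  0.01351502 -0.02884562] [ 0.8712614   0.19092943 -1.1187354 ] (array([0.06, 0.02, 0.17]), np.float64(-0.0))
```

Nudge down 1 mm, release, lift.

arm_command(slide=[[0,0,0.15],[0,0,0.15],[0,0,0.15],[0,0,0.15],[0,0,0.15]], spin=[0,0,0,0,0])

```text
clock: 16.52
eef_pos: [0.6591, 0.0135, -0.0291]
tool_rot: [-0.152, 0.988, -0.0, 0.002]
ft_force: [-3.1, 0.5, 8.3]
grip_width: 0.0308
grasp_force: 60.6
```

arm_command(slide=[[0,0,0],[0,0,0],[0,0,0],[0,0,-1],[0,0,-3]], spin=[0,0,0,0,0], jaw=7)

```text
clock: 17.15
eef_pos: [0.6566, 0.0135, -0.0024]
tool_rot: [-0.152, 0.988, 0.0, -0.001]
ft_force: [-1.4, 0.4, -0.4]
grip_width: 0.0699
grasp_force: 0.0
```

arm_command(slide=[[0,0,-4],[0,0,-9],[0,0,-14],[0,0,-16],[0,0,-16]], spin=[0,0,0,0,0], jaw=8.5)

```text
clock: 17.77
eef_pos: [0.6593, 0.0136, 0.1612]
tool_rot: [-0.152, 0.988, -0.0, 0.003]
ft_force: [-0.2, -0.6, 0.0]
grip_width: 0.0852
grasp_force: 0.0
```

Run:
```python
from meas import *
o=get_obs();print(o["eef_pos"],o["grip_width"])
p=camera("wrist")
for lo,hi in [(-.004,.014),(.022,.042)]:regions(p,lo,hi,100,gray=lo<0,xy=(.6585,.0135),rad=.06)
q=camera("top");regions(q,.022,.036,50,xy=(.475,-.1),rad=.05)
print(plan(.474,-.097,.12,0))
```

```text
[0.6592997  0.01356674 0.16117102] 0.08519253051686423
-0.004 px [274. 182.] ctr [657.   12.1] size [97.3 53.8] ang 17.1 z 0.0072
0.022 px [276. 193.] ctr [658.6  13.4] size [75.8 31.6] ang 18.1 z 0.0322
0.022 px [317. 216.] ctr [ 477.3 -110.4] size [60.  27.9] ang 1.1 z 0.0308
(array([20.78, -5.04,  3.75]), np.float64(-72.5))
```

Oblong is seated: centre within 2 mm and level with the tray. Now the disc.

```bash
python3 -c "
from h import *
print(plan(.474,-.097,.12))"
```

```text
(array([20.78, -5.04,  3.75]), 0)
```

arm_command(slide=[[5,-1.2,1],[10,-2.5,2],[15,-3.7,3],[20.8,-5,3.8],[20.8,-5,3.8]], spin=[0,0,0,0,0])

```text
clock: 18.5
eef_pos: [0.4664, -0.0972, 0.1164]
tool_rot: [-0.15, 0.989, 0.002, -0.005]
ft_force: [0.4, -0.7, 1.0]
grip_width: 0.085
grasp_force: 0.0
```

arm_command(slide=[[0,0,1],[0,0,1],[0,0,1],[0,0,1],[0,0,1]], spin=[0,0,0,0,0])

```text
clock: 19.12
eef_pos: [0.4747, -0.0965, 0.1101]
tool_rot: [-0.152, 0.988, -0.0, 0.0]
ft_force: [0.5, -0.8, -0.3]
grip_width: 0.0849
grasp_force: 0.0
```

Run:
```python
from meas import *
o=get_obs();print(o["eef_pos"],o["grip_width"])
p=camera("wrist");regions(p,.022,.036,200,xy=(.475,-.1),rad=.06)
W=cloud(p);m=(W[...,2]>.024)&(W[...,2]<.036)&(np.hypot(W[...,0]-.475,W[...,1]+.1)<.055)
c,r=cv2.minEnclosingCircle((W[m][:,:2]*1000).astype(np.float32));print(c,r)
print(plan(c[0]/1000,c[1]/1000,-.035))
```

```text
[ 0.47465075 -0.09651427  0.11007915] 0.08486416141347394
0.022 px [277. 208.] ctr [475.7 -94.3] size [62.9 62.9] ang 59.6 z 0.0302
(476.26092529296875, -94.38212585449219) 32.059906005859375
(array([-0.22,  0.16, 14.51]), 0)
```

arm_command(slide=[[-0.2,0.2,4],[-0.2,0.2,8],[-0.2,0.2,12],[-0.2,0.2,14.5],[-0.2,0.2,14.5]], spin=[0,0,0,0,0])

```text
clock: 19.8
eef_pos: [0.4735, -0.0938, -0.0367]
tool_rot: [-0.152, 0.988, 0.001, -0.002]
ft_force: [-0.4, 0.1, 0.4]
grip_width: 0.0852
grasp_force: 0.0
```

arm_command(slide=[[0,0,0],[0,0,0],[0,0,0],[0,0,0],[0,0,0]], spin=[0,0,0,0,0], jaw=0)

```text
clock: 20.42
eef_pos: [0.4774, -0.0946, -0.0331]
tool_rot: [-0.152, 0.988, -0.001, 0.002]
ft_force: [0.0, 0.3, 6.6]
grip_width: 0.0624
grasp_force: 65.8
```

arm_command(slide=[[0,0,-2],[0,0,-5],[0,0,-9],[0,0,-14],[0,0,-14]], spin=[0,0,0,0,0])

```text
clock: 21.05
eef_pos: [0.4794, -0.0949, 0.1098]
tool_rot: [-0.152, 0.988, -0.002, 0.005]
ft_force: [0.8, 0.3, -1.1]
grip_width: 0.0619
grasp_force: 65.4
```

Run:
```python
from meas import *
o=get_obs();print(o["eef_pos"],o["grip_width"])
print(plan(.473,.4167,.10))
```

```text
[ 0.47936943 -0.09494801  0.10980425] 0.061890040450970844
(array([-14.76,  48.99,   0.87]), 0)
```

arm_command(slide=[[-1.8,6,0],[-3.6,12,0],[-5.4,18,0],[-7.2,24,0],[-9,30,0]], spin=[0,0,0,0,0])

```text
clock: 21.68
eef_pos: [0.4704, 0.22, 0.1042]
tool_rot: [-0.152, 0.988, -0.0, -0.0]
ft_force: [0.9, -0.3, -0.1]
grip_width: 0.062
grasp_force: 65.5
```

```bash
python3 -c "
from h import *
print(get_obs()['eef_pos'],plan(.473,.4167,.08))"
```

```text
[0.47037782 0.21997973 0.10423415] (array([-6.16, 18.68,  2.41]), 0)
```

arm_command(slide=[[-2,6,0],[-4,12,0],[-6.1,18.6,1],[-6.1,18.6,2.4],[-6.1,18.6,2.4]], spin=[0,0,0,0,0])

```text
clock: 22.3
eef_pos: [0.4714, 0.4129, 0.0779]
tool_rot: [-0.153, 0.988, -0.002, -0.002]
ft_force: [-0.5, -0.6, -0.2]
grip_width: 0.0619
grasp_force: 65.5
```

arm_command(slide=[[0,0,0],[0,0,0],[0,0,0],[0,0,0],[0,0,0]], spin=[0,0,0,0,0])

```text
clock: 22.92
eef_pos: [0.4736, 0.4139, 0.0813]
tool_rot: [-0.152, 0.988, 0.0, 0.0]
ft_force: [0.8, 0.1, -0.7]
grip_width: 0.0621
grasp_force: 65.5
```

Run:
```python
from meas import *
o=get_obs();print(o["eef_pos"],o["grip_width"])
p=camera("wrist");regions(p,-.004,.014,100,gray=True,xy=(.473,.417),rad=.05);save(p,"d1.png")
e=o["eef_pos"];regions(p,e[2]+.045,e[2]+.075,100,xy=e[:2],rad=.034)
print(plan(.473,.4167,-.0295))
```

```text
[0.47363579 0.4138926  0.08127369] 0.062088722564701555
-0.004 px [269. 189.] ctr [458.4 410.9] size [55.7 84.4] ang 16.5 z 0.0047
0.1262736903102636 px [275. 284.] ctr [473.  413.7] size [63.2 63.2] ang 64.0 z 0.1445
(array([-0.03,  0.28, 11.07]), 0)
```

View pics/d1.png

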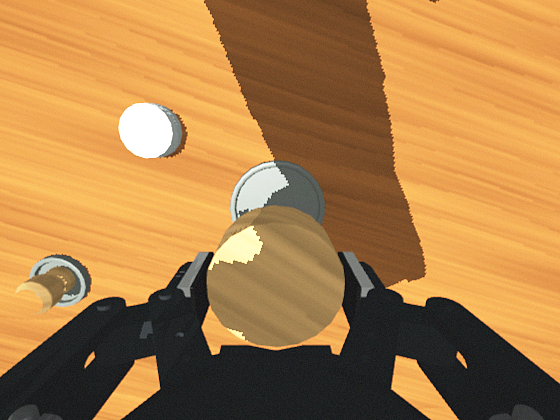

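The disc is centred between the pads at (275,280), with the round tray at (278,200) directly under its path. Lowering.

arm_command(slide=[[0,0.2,4],[0,0.2,8],[0,0.2,10.2],[0,0.2,11],[0,0.2,11]], spin=[0,0,0,0,0])

```text
clock: 23.6
eef_pos: [0.4729, 0.4161, -0.0283]
tool_rot: [-0.152, 0.988, 0.0, 0.0]
ft_force: [0.4, 0.1, -0.4]
grip_width: 0.0624
grasp_force: 65.4
```

arm_command(slide=[[0,0,0],[0,0,0],[0,0,0],[0,0,0],[0,0,0]], spin=[0,0,0,0,0])

```text
clock: 24.22
eef_pos: [0.4729, 0.416, -0.029]
tool_rot: [-0.152, 0.988, 0.0, 0.0]
ft_force: [0.4, -0.3, -0.5]
grip_width: 0.0622
grasp_force: 65.4
```

arm_command(slide=[[0,0,0.2],[0,0,0.2],[0,0,0.2],[0,0,0.2],[0,0,0.2]], spin=[0,0,0,0,0])

```text
clock: 24.85
eef_pos: [0.473, 0.416, -0.0291]
tool_rot: [-0.152, 0.988, 0.0, 0.0]
ft_force: [-2.5, -1.8, 9.2]
grip_width: 0.0625
grasp_force: 66.8
```

arm_command(slide=[[0,0,0],[0,0,0],[0,0,0],[0,0,-1],[0,0,-3]], spin=[0,0,0,0,0], jaw=8.5)

```text
clock: 25.48
eef_pos: [0.4722, 0.4153, -0.0014]
tool_rot: [-0.152, 0.988, -0.001, -0.001]
ft_force: [0.2, 0.4, -0.1]
grip_width: 0.0851
grasp_force: 0.0
```

arm_command(slide=[[0,0,-4],[0,0,-9],[0,0,-14],[0,0,-16],[0,0,-16]], spin=[0,0,0,0,0])

```text
clock: 26.1
eef_pos: [0.4741, 0.417, 0.162]
tool_rot: [-0.152, 0.988, 0.002, 0.002]
ft_force: [0.2, 0.7, -0.1]
grip_width: 0.0845
grasp_force: 0.0
```

Run:
```python
from meas import *
o=get_obs();print(o["eef_pos"],o["grip_width"],o["joint_pos"])
p=camera("wrist")
for lo,hi in [(-.004,.014),(.022,.042)]:regions(p,lo,hi,100,gray=lo<0,xy=(.473,.416),rad=.05)
print(plan(.436,.097,.14,90))
```

```text
[0.47414378 0.417043   0.16198964] 0.0845485501719219 [ 7.21422020e-01  5.14691135e-01  3.28202606e-01  1.37861522e+00
 -1.68625241e-05  4.16089120e-01]
-0.004 px [274. 184.] ctr [470.3 414.2] size [80.6 84.4] ang 17.0 z 0.0082
0.022 px [275. 193.] ctr [472.3 416.1] size [62.8 62.7] ang 84.8 z 0.0342
(array([ 13.14, -29.33,   1.93]), np.float64(17.5))
```

Disc is seated (top 0.034, centred). Now the square on the long blank.

arm_command(slide=[[2.6,-5.8,1],[5.2,-11.6,2],[7.8,-17.5,2],[10.5,-23.5,2],[13.1,-29.3,2]], spin=[4,8,12,17.5,17.5])

```text
clock: 26.78
eef_pos: [0.4352, 0.1048, 0.1371]
tool_rot: [0.0, 1.0, -0.001, -0.002]
ft_force: [0.9, -0.8, -0.1]
grip_width: 0.0848
grasp_force: 0.0
```

arm_command(slide=[[0,0,0],[0,0,0],[0,0,0],[0,0,0],[0,0,0]], spin=[0,0,0,0,0])

```text
clock: 27.4
eef_pos: [0.4371, 0.1079, 0.1388]
tool_rot: [-0.001, 1.0, -0.0, -0.0]
ft_force: [-0.5, -0.7, 0.3]
grip_width: 0.0849
grasp_force: 0.0
```

Run:
```python
from meas import *
o=get_obs();print(o["eef_pos"],o["grip_width"])
p=camera("wrist")
for lo,hi in [(.022,.036),(.05,.066)]:regions(p,lo,hi,100,xy=(.437,.097),rad=.09)
print(plan(.4355,.0965,-.005,90))
```

```text
[0.43713961 0.10791149 0.13879052] 0.08485490414200955
0.022 px [271. 197.] ctr [437.2  98. ] size [119.9  58.2] ang 4.4 z 0.0302
0.05 px [264. 204.] ctr [435.1  96.2] size [47.5 47.9] ang 0.5 z 0.0582
(array([ 0.16, -1.13, 14.39]), np.float64(0.1))
```

arm_command(slide=[[0.2,-1.2,4],[0.2,-1.2,8],[0.2,-1.2,12],[0.2,-1.2,14.4],[0.2,-1.2,14.4]], spin=[0,0,0,0,0])

```text
clock: 28.08
eef_pos: [0.4331, 0.0948, -0.0066]
tool_rot: [-0.0, 1.0, -0.0, -0.002]
ft_force: [0.1, -0.7, -0.4]
grip_width: 0.0849
grasp_force: 0.0
```

arm_command(slide=[[0,0,0],[0,0,0],[0,0,0],[0,0,0],[0,0,0]], spin=[0,0,0,0,0], jaw=0)

```text
clock: 28.7
eef_pos: [0.4369, 0.0955, -0.0034]
tool_rot: [0.0, 1.0, 0.0, 0.002]
ft_force: [-0.4, 0.4, 5.8]
grip_width: 0.0468
grasp_force: 63.0
```

arm_command(slide=[[0,0,-2],[0,0,-5],[0,0,-9],[0,0,-13],[0,0,-13]], spin=[0,0,0,0,0])

```text
clock: 29.32
eef_pos: [0.4381, 0.0956, 0.1286]
tool_rot: [0.0, 1.0, 0.001, 0.004]
ft_force: [-0.2, 0.2, -0.8]
grip_width: 0.0469
grasp_force: 62.1
```

Run:
```python
from meas import *
o=get_obs();print(o["eef_pos"],o["grip_width"])
p=camera("wrist")
e=o["eef_pos"];regions(p,e[2]+.045,e[2]+.075,100,xy=e[:2],rad=.034)
regions(p,.022,.036,100,xy=(.437,.097),rad=.09)
print(plan(.6145,-.238,.08,115.3))
```

```text
[0.43808247 0.09563162 0.12862707] 0.046869711846835006
0.1736270740074372 px [278. 282.] ctr [436.6  95.7] size [49.1 65.8] ang 0.1 z 0.1901
0.022 px [277. 178.] ctr [417.7  96.5] size [80.9 58.1] ang 4.4 z 0.0303
(array([-17.79, -33.33,   4.71]), np.float64(-25.3))
```

arm_command(slide=[[-2.7,-5,0],[-5.4,-10,0],[-8,-15,0],[-10.8,-20,0],[-13.5,-25.3,0]], spin=[-5,-10,-15,-20,-25.3])

```text
clock: 30.0
eef_pos: [0.5697, -0.1593, 0.1231]
tool_rot: [-0.221, 0.975, 0.001, -0.001]
ft_force: [0.7, -0.0, -0.6]
grip_width: 0.0467
grasp_force: 62.1
```

```bash
python3 -c "
from h import *
print(get_obs()['eef_pos'],plan(.6145,-.238,.08,115.3))"
```

```text
[ 0.5697468  -0.15926107  0.12309887] (array([-0.66, -9.04,  4.29]), np.float64(0.2))
```

arm_command(slide=[[-0.3,-4.5,0],[-0.7,-9,1.5],[-0.7,-9,4.3],[-0.7,-9,4.3],[-0.7,-9,4.3]], spin=[0,0,0,0,0])

```text
clock: 30.62
eef_pos: [0.6144, -0.2358, 0.0817]
tool_rot: [-0.219, 0.976, 0.0, -0.001]
ft_force: [0.3, -0.2, -0.4]
grip_width: 0.0468
grasp_force: 62.1
```

Run:
```python
from meas import *
p=camera("wrist");p=camera("wrist")
o=get_obs();print(o["eef_pos"],o["grip_width"])
e=o["eef_pos"];regions(p,e[2]+.045,e[2]+.075,100,xy=e[:2],rad=.036)
regions(p,-.004,.014,100,gray=True,xy=(.6145,-.2375),rad=.05);save(p,"s1.png")
print(plan(.6145,-.238,-.0285,115.3))
```

```text
[ 0.61553122 -0.23598452  0.08333796] 0.04649180701544727
0.12833796011610105 px [275. 282.] ctr [ 613.6 -236.9] size [47.9 70. ] ang 25.3 z 0.1442
-0.004 px [270. 195.] ctr [ 604.7 -243. ] size [44.6 69.8] ang 25.4 z 0.0044
(array([ 0.19, -0.12, 11.18]), np.float64(0.0))
```

View pics/s1.png

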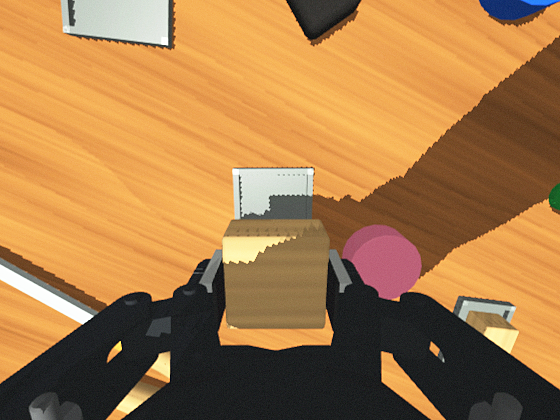

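The square is held over its tray: block at (275,275), tray centred at (273,195), edges parallel. The pink disc clears the right finger. Lowering.

arm_command(slide=[[0.1,-0.1,4],[0.1,-0.1,8],[0.1,-0.1,10.2],[0.1,-0.1,11.2],[0.1,-0.1,11.2]], spin=[0,0,0,0,0])

```text
clock: 31.35
eef_pos: [0.6155, -0.2377, -0.0282]
tool_rot: [-0.219, 0.976, -0.001, 0.001]
ft_force: [0.2, -0.2, -0.9]
grip_width: 0.047
grasp_force: 62.3
```

arm_command(slide=[[0,0,0.2],[0,0,0.2],[0,0,0.2],[0,0,0.2],[0,0,0.2]], spin=[0,0,0,0,0])

```text
clock: 31.98
eef_pos: [0.6161, -0.2381, -0.0293]
tool_rot: [-0.219, 0.976, -0.001, 0.002]
ft_force: [-1.4, -0.1, 6.5]
grip_width: 0.047
grasp_force: 62.8
```

arm_command(slide=[[0,0,0],[0,0,0],[0,0,0],[0,0,-1],[0,0,-3]], spin=[0,0,0,0,0], jaw=6.8)

```text
clock: 32.6
eef_pos: [0.6135, -0.2374, -0.0024]
tool_rot: [-0.219, 0.976, 0.001, -0.001]
ft_force: [0.2, -0.2, 0.8]
grip_width: 0.0682
grasp_force: 0.0
```

arm_command(slide=[[0,0,-4],[0,0,-9],[0,0,-14],[0,0,-16],[0,0,-16]], spin=[0,0,0,0,0], jaw=8.5)

```text
clock: 33.22
eef_pos: [0.616, -0.2383, 0.1612]
tool_rot: [-0.219, 0.976, -0.002, 0.002]
ft_force: [0.6, 0.4, -1.0]
grip_width: 0.0847
grasp_force: 0.0
```

Run:
```python
from meas import *
o=get_obs();print(o["eef_pos"],o["grip_width"])
p=camera("wrist")
for lo,hi in [(-.004,.014),(.022,.042)]:regions(p,lo,hi,100,gray=lo<0,xy=(.615,-.238),rad=.05)
print(plan(.437,.098,.12,94.4))
```

```text
[ 0.61598403 -0.23834341  0.16117967] 0.08473994995414207
-0.004 px [275. 183.] ctr [ 613.5 -238.6] size [69.1 69.7] ang 25.4 z 0.0084
0.022 px [276. 193.] ctr [ 614.7 -238.3] size [48.  47.9] ang 25.5 z 0.0322
(array([ 1.73, 37.97,  3.83]), np.float64(20.9))
```

Square is seated. Last is the long blank.

arm_command(slide=[[0.4,6,1],[0.8,12,2],[1.2,18,2],[1.5,24,2],[1.7,30,2]], spin=[5,10,15,20.9,20.9])

```text
clock: 33.9
eef_pos: [0.4682, 0.0277, 0.1361]
tool_rot: [-0.038, 0.999, 0.0, -0.002]
ft_force: [0.8, 0.1, 1.1]
grip_width: 0.085
grasp_force: 0.0
```

```bash
python3 -c "
from h import *
print(get_obs()['eef_pos'],plan(.437,.098,.12,94.4))"
```

```text
[0.46821291 0.02766479 0.13607348] (array([2.58, 7.25, 1.62]), np.float64(-0.1))
```

arm_command(slide=[[1.3,3.6,1],[2.6,7.2,1.6],[2.6,7.2,1.6],[2.6,7.2,1.6],[2.6,7.2,1.6]], spin=[0,0,0,0,0])

```text
clock: 34.52
eef_pos: [0.4397, 0.0952, 0.1217]
tool_rot: [-0.038, 0.999, -0.0, -0.0]
ft_force: [-0.4, 0.2, 0.4]
grip_width: 0.085
grasp_force: 0.0
```

Run:
```python
from meas import *
p=camera("wrist");p=camera("wrist");o=get_obs();print(o["eef_pos"],o["grip_width"])
regions(p,.022,.036,100,xy=(.437,.097),rad=.09)
print(plan(.437,.098,-.035,94.4))
```

```text
[0.43985729 0.09523082 0.12187331] 0.08505937043276497
0.022 px [279. 197.] ctr [437.   98.1] size [118.7  58. ] ang 4.4 z 0.0303
(array([ 0.26,  0.3 , 15.69]), np.float64(-0.1))
```

arm_command(slide=[[0.3,0.3,4],[0.3,0.3,8],[0.3,0.3,12],[0.3,0.3,15.5],[0.3,0.3,15.7]], spin=[0,0,0,0,0])

```text
clock: 35.25
eef_pos: [0.4338, 0.0976, -0.037]
tool_rot: [-0.038, 0.999, -0.001, -0.003]
ft_force: [-0.3, -1.4, 0.5]
grip_width: 0.0855
grasp_force: 0.0
```

arm_command(slide=[[0,0,0],[0,0,0],[0,0,0],[0,0,0],[0,0,0]], spin=[0,0,0,0,0], jaw=0)

```text
clock: 35.88
eef_pos: [0.4383, 0.0991, -0.0332]
tool_rot: [-0.038, 0.999, 0.0, 0.002]
ft_force: [0.4, -1.9, 6.8]
grip_width: 0.0569
grasp_force: 65.7
```

arm_command(slide=[[0,0,-2],[0,0,-5],[0,0,-9],[0,0,-14],[0,0,-14]], spin=[0,0,0,0,0])

```text
clock: 36.5
eef_pos: [0.4399, 0.0997, 0.1095]
tool_rot: [-0.038, 0.999, 0.001, 0.005]
ft_force: [1.1, -0.2, -1.5]
grip_width: 0.0569
grasp_force: 64.8
```

Run:
```python
from meas import *
o=get_obs();print(o["eef_pos"],o["grip_width"],o["joint_pos"])
p=camera("wrist");e=o["eef_pos"];regions(p,e[2]+.045,e[2]+.075,100,xy=e[:2],rad=.1)
print(plan(.477,-.428,.10,109.3))
```

```text
[0.43992299 0.09972633 0.10950808] 0.056922266966088354 [ 2.22871677e-01  1.93551692e-01 -2.81492021e-01  1.08564984e+00
  6.74637252e-05  1.46124939e-01]
0.15450807685098145 px [275. 258.] ctr [426.5  98.2] size [96.6 84.5] ang 5.5 z 0.1727
(array([  0.16, -52.87,   0.67]), np.float64(-14.9))
```

arm_command(slide=[[0,-6,0],[0.1,-12,0],[0.1,-18,0],[0.1,-24,0],[0.1,-30,0]], spin=[-3,-6,-9,-12,-14.9])

```text
clock: 37.17
eef_pos: [0.4569, -0.2017, 0.1034]
tool_rot: [-0.168, 0.986, 0.001, -0.001]
ft_force: [1.3, 0.4, -1.8]
grip_width: 0.0567
grasp_force: 64.8
```

```bash
python3 -c "
from h import *
print(get_obs()['eef_pos'],plan(.477,-.428,.08,109.3))"
```

```text
[ 0.45691437 -0.20170799  0.10342078] (array([  5.62, -22.02,   2.31]), np.float64(0.1))
```

arm_command(slide=[[1.4,-5.5,0],[2.8,-11,0],[4.2,-16.5,0],[5.6,-22,1.5],[5.6,-22,2.3]], spin=[0,0,0,0,0])

```text
clock: 37.8
eef_pos: [0.476, -0.4294, 0.0777]
tool_rot: [-0.165, 0.986, 0.001, -0.002]
ft_force: [-0.4, 1.3, -1.6]
grip_width: 0.0567
grasp_force: 64.9
```

arm_command(slide=[[0,0,0],[0,0,0],[0,0,0],[0,0,0],[0,0,0]], spin=[0,0,0,0,0])

```text
clock: 38.42
eef_pos: [0.4784, -0.4263, 0.0826]
tool_rot: [-0.168, 0.986, -0.0, 0.0]
ft_force: [0.3, 0.5, -1.5]
grip_width: 0.0571
grasp_force: 64.9
```

Run:
```python
from meas import *
p=camera("wrist");o=get_obs();print(o["eef_pos"],o["grip_width"])
e=o["eef_pos"];regions(p,e[2]+.055,e[2]+.07,100,xy=e[:2],rad=.075)
regions(p,-.004,.014,100,gray=True,xy=(.477,-.428),rad=.085);save(p,"l1.png")
print(plan(.477,-.428,-.0285,109.3))
```

```text
[ 0.47829553 -0.42635986  0.08248232] 0.056545691253683424
0.13748231886770157 px [276. 256.] ctr [ 466.  -430.5] size [96.2 84.3] ang 20.1 z 0.146
-0.004 px [278. 141.] ctr [ 419.5 -448.6] size [20.  79.2] ang 19.6 z 0.0048
(array([ 0.18, -0.1 , 11.1 ]), np.float64(0.0))
```

View pics/l1.png

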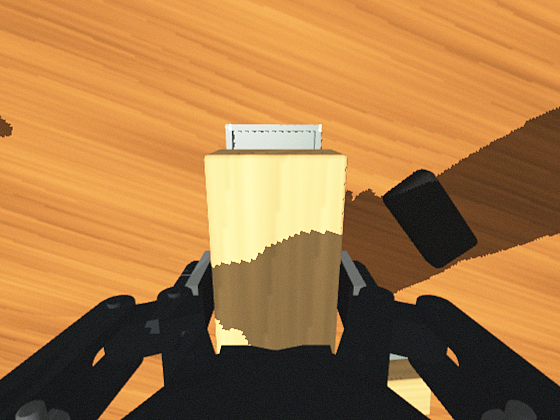

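The blank is aligned over its tray: near tray edge at (275,135), blank near edge at (275,155), edges parallel. Lowering.

arm_command(slide=[[0.1,-0.15,4],[0.1,-0.15,8],[0.1,-0.15,10.2],[0.1,-0.15,11.1],[0.1,-0.15,11.1]], spin=[0,0,0,0,0])

```text
clock: 39.1
eef_pos: [0.4778, -0.4285, -0.0281]
tool_rot: [-0.168, 0.986, -0.0, 0.0]
ft_force: [0.4, 0.1, -0.1]
grip_width: 0.0571
grasp_force: 64.9
```

arm_command(slide=[[0,0,0.2],[0,0,0.2],[0,0,0.2],[0,0,0.2],[0,0,0.2]], spin=[0,0,0,0,0])

```text
clock: 39.72
eef_pos: [0.4785, -0.4291, -0.0291]
tool_rot: [-0.168, 0.986, -0.001, 0.001]
ft_force: [-2.5, 1.5, 5.4]
grip_width: 0.0571
grasp_force: 65.5
```

arm_command(slide=[[0,0,0],[0,0,0],[0,0,0],[0,0,-1],[0,0,-3]], spin=[0,0,0,0,0], jaw=8)

```text
clock: 40.35
eef_pos: [0.4769, -0.4277, -0.0013]
tool_rot: [-0.168, 0.986, 0.001, -0.001]
ft_force: [0.6, 0.2, 0.8]
grip_width: 0.0803
grasp_force: 0.0
```

arm_command(slide=[[0,0,-4],[0,0,-9],[0,0,-14],[0,0,-18],[0,0,-18]], spin=[0,0,0,0,0])

```text
clock: 40.98
eef_pos: [0.4797, -0.4302, 0.1848]
tool_rot: [-0.168, 0.986, -0.004, 0.003]
ft_force: [0.0, -0.5, 0.4]
grip_width: 0.0801
grasp_force: 0.0
```

Run:
```python
from meas import *
o=get_obs();print(o["eef_pos"],o["grip_width"],o["clock"])
p=camera("wrist")
for lo,hi in [(-.004,.014),(.022,.042)]:regions(p,lo,hi,100,gray=lo<0,xy=(.477,-.428),rad=.085)
q=camera("scene");save(q,"end.png",(80,150,450,330),2.1)
for s in [(.606,.236),(.658,.0135),(.473,.416),(.615,-.238)]: regions(q,.022,.055,30,xy=s,rad=.045)
```

```text
[ 0.47971465 -0.43016834  0.1847511 ] 0.08011667412175069 40.975
-0.004 px [250. 182.] ctr [ 489.4 -462.7] size [136.3   8.2] ang 19.8 z 0.0083
-0.004 px [298. 163.] ctr [ 459.3 -401.9] size [145.9  68.4] ang 44.2 z 0.0084
0.022 px [278. 186.] ctr [ 477.1 -429.2] size [118.7  58.1] ang 19.4 z 0.0343
0.022 px [376. 226.] ctr [610.9 230.1] size [30.7 19.8] ang 46.2 z 0.0399
0.022 px [315. 268.] ctr [659.6  13.9] size [78.6 37.3] ang 15.9 z 0.0336
0.022 px [401. 181.] ctr [474.2 414.8] size [61.7 64.8] ang 60.7 z 0.0363
0.022 px [214. 292.] ctr [ 616.4 -238.1] size [49.9 50.2] ang 24.6 z 0.0341
```

View pics/end.png

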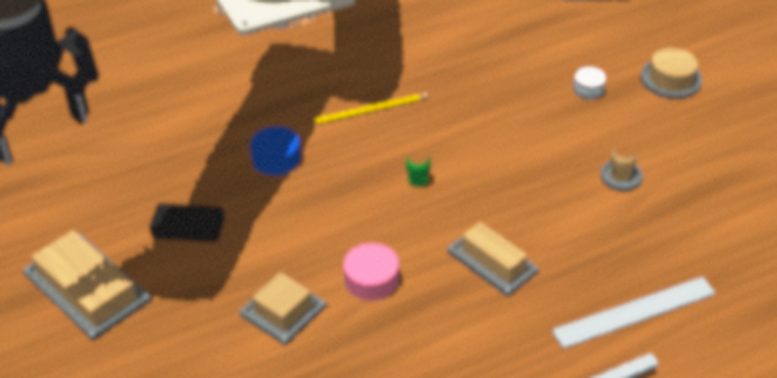

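All five pieces sit in their own trays: long blank (85,275), square (283,303), oblong (493,253), knob (622,168) and disc (673,68) in the crop. The look-alikes are untouched and the arm is clear, so I'm handing in.

```bash
python3 -c "
from workcell import *
print(job_done())"
```

```text
the job is handed in; nothing more can be done
None
```

I handed the job in at about 41 s: all five pieces measured flat in their own trays, each within about 3 mm of centre, with the look-alikes untouched and the arm clear; no verdict came back.

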